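# Back off the strainer's knurled locking ring in the wine cellar

### The job

The strainer on the cellar bench is about to be opened for cleaning. Roll a fingertip along the knurled rim of its big locking ring to unscrew it, anticlockwise seen from above, until the black mark on the ring has come round to the housing's pointer for the second time, stop there with mark and pointer in line, and move clear. Only the ring is to be turned, without pinching or lifting anything: leave the cover seated inside it, the small vent cap as it is set, and the bottle, tumbler, bung and wrench where they are.

Things in the scene. Friction and masses are not known exactly. Their poses are not given: they have to be found in the camera images.
- strainer: stainless in-line strainer bolted to the bench. Origin on the bench under the ring's axis; z up; x towards the pointer tab; y along the two pipe stubs. Base plate 170 (x) by 290 (y) by 10 high; pipe stubs of radius 16 with end flanges of radius 25, centred 42 high, reach 132 to either side; housing of radius 47 up to 80 high; the ring sits above it. It does not move during the work.
- pointer (a point): tip of the fixed brass pointer tab: a flat strip 10 wide lying just below the ring (its top 78 above the bench) that sticks out beyond the rim, tip 86 from the axis in the strainer's +x direction.
- ring_top (a point): centre of the locking ring's top face, on its vertical axis. Ring: stainless, 110 mm across its 24 upright half-round ribs (3 deep, so 104 across the valleys between), 30 high, hole 58 across in its top face. Tight, its underside is 85 and its top face 115 above the bench; it climbs 3 mm per turn as it is unscrewed. It cannot come off or be lifted.
- ring_mark (a point): outer end of the black mark, a flush radial line 8 wide and 21 long on the ring's top face (it runs on down the rim); this point is on the top face, 52 from the axis, and turns with the ring.
- ring (a joint): turning angle of the locking ring in rad, growing anticlockwise from above (loosening). 0: tight, mark at the pointer; 6.283: mark at the pointer for the first time; 12.566: for the second time. At the start the mark stands 0.4 to 1.6 rad past the pointer in the loosening direction. The thread is stiff: about 0.16 N m, or 3 N along the rim, turns it, and it stays where it is left.
- cover: loose round aluminium cover, 68 across and 9 thick, inside the ring with its rim caught under the ring's top lip; a black knob 22 across on its middle stands up to 130 above the bench. Origin at the centre of its underside, 100 above the bench when seated.
- vent_top (a point): centre of the top of the small knurled vent cap, 34 across and 14 high, its top 78 above the bench, on the pipe stub on the strainer's +y side, 85 from the ring's axis. Not to be turned.
- vent (a joint): turning angle of the vent cap, rad; 0 as set.
- bottle: standing dark green wine bottle, 75 across, 300 high; origin at the centre of its underside.
- tumbler: standing glass tumbler, 68 across the rim, 95 high; origin at the centre of its underside.
- bung: dark rubber barrel bung, tapered, up to 54 across, 36 high; origin at the centre of its underside.
- wrench: open-ended wrench lying on the bench along its own x axis.
Things that resemble listed ones, but are neither listed nor needed, are in the scene too. There is more than one size of the cover; the one meant has the size given above. There is more than one size of the bung; the one meant has the size given above.

How it is judged:
By the outcome, as a careful person would: the job done as asked, in the order asked, and still so for the second after the job is handed in, with the robot touching nothing.
It also fails if it takes over 64 s, if anything falls off the work surface, if the arm or the gripper's body presses on something with over 40 N, if the wrist force passes 120 N, or if a joint passes its speed limit or range.

### The arm

A 6-joint arm with a two-finger parallel gripper is mounted at the origin on the work surface. World frame = base frame: x ahead of the robot, y to its left, z up, the work surface at z = 0. Lengths are in m, angles in rad, forces in N, time in s.
With the tool pointing down it reaches from about 0.3 to 0.775 m from the base axis. Payload 14.6 kg.
Tool frame: the origin (TCP) lies at the very end of the fingers, on their centre line; the grasp point (between the pads) lies 19 mm behind it; z points along the fingers, y is the direction in which the jaws open and shut (so a half turn about z gives the same grasp; the last joint's range is limited). The gripper opens to 94 mm and grips with 3 to 60 N. Pads are 16 mm wide; open, the fingers measure 119 mm over their backs; the gripper's body (75 mm by 177 mm) begins 78 mm behind the grasp point.
Start: joints at [1.141, 0.3, 1.521, -0, 1.321, -0.067], TCP at [0.195, 0.514, 0.205] pointing down, gripper open.
Joint ranges: [-3.03, 3.03], [-0.79, 2.21], [0.23, 2.52], [-1.04, 4.18], [0, 3.07], [-2.55, 2.55]. Speed limits (rad/s): [2.22, 2.22, 2.57, 3.14, 3.14, 3.14].

### API

Orientations are given as [roll, pitch, yaw] about the fixed x, y, z axes, in that order (R = Rz(yaw) Ry(pitch) Rx(roll)).
In Python, from station import ctrl, eyes gives the robot as it stands.
- The arm moves only by the tool jog_arm, never from a script. Its argument "moves" is a list of rows, each a list of 3 entries, a list of its own where there are three numbers: the shift along the world's x, y, z in mm, then the turn, a rotation vector about the world's x, y, z in units of 5 degrees (1.0 is 5 degrees), then the finger opening in mm, from 0 to 94. In form: [[[tx, ty, tz], [wx, wy, wz], jaw], ...]. A call has 1 to 5 rows; each row is the pose to reach, as a shift and turn from the pose commanded when the call began; what a row does not reach only later rows make up. A row lasts 1/12 s, in which the tool goes at most 41.7 mm and 7.16 degrees, less where a joint would pass 70% of its speed; a pose out of reach is approached as far as the arm can. A call with a gripper value outside its range is refused whole. The fingers move at their own pace and stop on an object; "squeeze" is the grip in N (left out, the last holds). Time passes only in rows, so rows that repeat a pose let the fingers close. It gives the time, the measured TCP pose, the force and the opening at its end, in the units of the state.
- ctrl.get_obs(): the state, without advancing time (a new reading comes with each control period).
- eyes.camera(name): name is "side" or "top"; returns a dict with "frame" (420x560x3 uint8, red, green, blue), "vertical_fov" (degrees; the focal length in pixels is half the picture's height over the tangent of half this angle, whatever the lens; pixels are square), "cx", "cy" (the principal point, pixels), "eye" and "attitude" of the camera in the world. Camera axes: x right, y down, z forward; pixel columns grow to the right and rows downward; lengths in m; the calibration is good to about 2 mm. A picture is of the moment at which its call begins. There is no depth.
- ctrl.hand_in(): hands the job in, once; it reports no verdict.
The state is a dict: "time_s": time; "qpos": joint angles; "joint_vel": joint speeds; "tau": joint torques, N m; "ee_pos": TCP position; "eef_rot": TCP orientation; "force": force on the tool from outside, world axes, zero at the start; "moment": the same for the moment, N m; "grip_width": finger opening in m.
Only numpy, scipy, OpenCV 4.12 (cv2) and the standard library are available. Lean on these libraries where they do the work, as an engineer would, in place of code of your own. Each camera call takes 0.05 s, during which the arm holds its last target.

## Working session

There is one attempt and no reset: what is moved stays moved. The work goes in short steps, Python scripts to look and compute and a tool call to move; the robot and the scene stay as the last step left them, time stands still between calls to the robot, and variables do not carry over. Pictures are saved under pics/ and viewed, and the job is handed in when it is done.

Besides the shell and the picture viewer there is one more tool, called after "Call:" as a command line: name --argument value ..., lists and objects as JSON in quotes. jog_arm: Moves the arm, as the interface text tells. Its arguments: {"type":"object","properties":{"moves":{"type":"array","items":{"type":"array"}},"squeeze":{"type":"number"}},"required":["moves"]}

```bash
mkdir -p pics; ls
python3 - <<'E'
from station import ctrl, eyes
import cv2
print(ctrl.get_obs())
for n in("side","top"):
    c=eyes.camera(n); cv2.imwrite(f"pics/{n}0.png",c["frame"][:,:,::-1]); print({k:v for k,v in c.items() if k!="frame"})
E
```

```text
pics
{'time_s': 0.0, 'qpos': array([ 1.14138118e+00,  3.00456801e-01,  1.52156901e+00, -1.47211008e-05,
        1.32067942e+00, -6.65830513e-02]), 'joint_vel': array([ 0.00035514, -0.00128962,  0.00054264, -0.00066672,  0.00094238,
        0.00151261]), 'tau': array([ 8.68230163e-04, -5.31795430e+01, -3.52741170e+01,  7.08779809e-02,
        2.43610900e-02, -6.57323335e-05]), 'ee_pos': array([0.19510011, 0.51396322, 0.20489927]), 'eef_rot': array([-3.14048159e+00, -5.97965819e-05,  2.77876418e+00]), 'force': array([0.1708257 , 0.07314803, 0.83256274]), 'moment': array([ 0.0170934 , -0.00684498,  0.01869593]), 'grip_width': 0.09382846187299919}
{'vertical_fov': 57.991480758869756, 'cx': 280.4082620306019, 'cy': 211.70618876838455, 'eye': array([0.48214502, 0.75289925, 0.78636323]), 'attitude': array([-2.36878322, -0.00497445, -2.94153075])}
{'vertical_fov': 53.54296855473011, 'cx': 278.8753208299699, 'cy': 212.60760357166524, 'eye': array([0.52939994, 0.06644454, 0.94902745]), 'attitude': array([-3.0422852 ,  0.01373152, -1.59454751])}
```

View pics/side0.png

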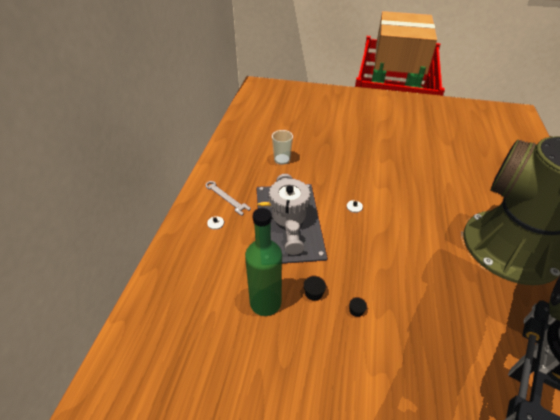

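View pics/top0.png

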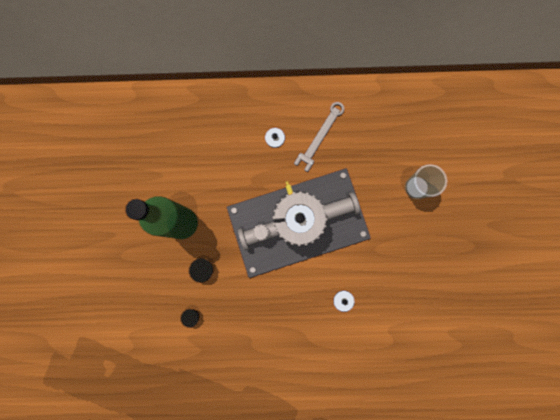

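The side view shows the strainer ring at about (290,195), with the bottle at (264,280) in front. In the top view the ring is at about (300,218), the brass pointer at (289,188), the black mark near (280,220), the vent cap at (261,232), and two loose covers at (275,137) and (344,301). I'll take close crops next.

```bash
python3 - <<'E'
import cv2,numpy as np
t=cv2.imread("pics/top0.png")[160:285,220:380]; s=cv2.imread("pics/side0.png")[165:265,235:335]
t=cv2.resize(t,None,fx=3.0,fy=3.0,interpolation=cv2.INTER_CUBIC)
s=cv2.resize(s,(320,320),interpolation=cv2.INTER_CUBIC)
o=np.zeros((375,800,3),np.uint8);o[:375,:480]=t;o[:320,480:]=s
cv2.imwrite("pics/crop0.png",o)
E
cat > h.py <<'E'
import numpy as np,cv2
from station import ctrl,eyes
from scipy.spatial.transform import Rotation as R
class Cam:
    def __init__(s,n):
        c=eyes.camera(n); s.im=c["frame"]; s.f=210/np.tan(np.radians(c["vertical_fov"])/2)
        s.c=np.array([c["cx"],c["cy"]]); s.e=np.array(c["eye"]); s.R=R.from_euler("xyz",c["attitude"]).as_matrix()
    def ray(s,p):
        d=s.R@np.array([(p[0]-s.c[0])/s.f,(p[1]-s.c[1])/s.f,1]); return d
    def plane(s,p,z):
        d=s.ray(p); return s.e+d*(z-s.e[2])/d[2]
    def px(s,P):
        q=s.R.T@(np.asarray(P)-s.e); return s.c+s.f*q[:2]/q[2]
E
python3 - <<'E'
from h import *
t=Cam("top");s=Cam("side")
print(t.plane((300,218),.13),s.plane((290,189),.13),t.plane((289,188),.078),s.plane((264,204),.078))
print(t.plane((300,218),.115), t.plane((280,220),.115))
E
```

```text
[0.59951596 0.03432061 0.13      ] [0.59820409 0.04006556 0.13      ] [0.66820028 0.05369121 0.078     ] [0.66444742 0.05601732 0.078     ]
[0.60080009 0.03373228 0.115     ] [0.59776865 0.07401516 0.115     ]
```

View pics/crop0.png

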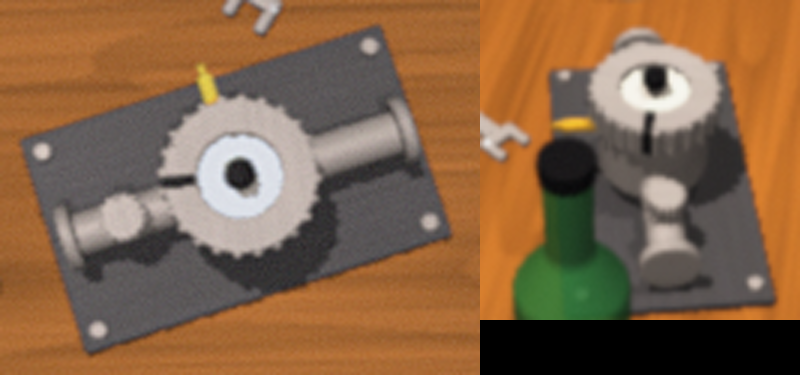

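The crop confirms the choice. The knurled ring with a white cover and knob is at top (300,218), and its mark runs left at (274–285,220), roughly 90° anticlockwise of the pointer. Look-alikes are the vent cap at (261,232) and the loose covers at (275,137) and (344,301), none of which I'll touch. Next I'll measure accurately.

```bash
cat >> h.py <<'E'
def blob(m,near,rad=60,minarea=8):
    n,l,st,ce=cv2.connectedComponentsWithStats(m.astype(np.uint8))
    c=[i for i in range(1,n) if st[i,4]>=minarea and np.hypot(*(ce[i]-near))<rad]
    if not c: return None
    i=max(c,key=lambda i:st[i,4]); return (l==i)
E
python3 - <<'E'
from h import *
t=Cam("top");s=Cam("side")
for c,n,near,nearp in((t,"top",(300,218),(289,188)),(s,"side",(290,193),(264,204))):
    hsv=cv2.cvtColor(c.im,cv2.COLOR_RGB2HSV)
    w=blob((hsv[...,2]>205)&(hsv[...,1]<40),near,15)
    if w is not None:
        k=max(cv2.findContours(w.astype(np.uint8),0,2)[0],key=cv2.contourArea)
        h=cv2.convexHull(k); e=cv2.fitEllipse(h); print(n,"cover ellipse",e)
        P=[c.plane(p[0],.1155)[:2] for p in k]; cc,r=cv2.minEnclosingCircle(np.array(P,np.float32)); print("center",cc,"diam",2*r, c.plane(e[0],.1155))
    y=blob((hsv[...,0]>20)&(hsv[...,0]<32)&(hsv[...,1]>150)&(hsv[...,2]>130),nearp,15)
    ys,xs=np.nonzero(y); P=np.array([c.plane(p,.078)[:2] for p in zip(xs,ys)]); C=c.plane(e[0],.1155)[:2]
    d=P-C; rr=np.hypot(*d.T); print("ptr",len(P),rr.min(),rr.max(),P[rr.argmax()],"centroid",P.mean(0),"ang",np.degrees(np.arctan2(*(P.mean(0)-C)[::-1])))
hsv=cv2.cvtColor(t.im,cv2.COLOR_RGB2HSV)
# bolts on plate
b=((hsv[...,2]>130)&(hsv[...,1]<60)).astype(np.uint8)
n,l,st,ce=cv2.connectedComponentsWithStats(b)
for i in range(1,n):
    if 5<st[i,4]<60: print(st[i,4],ce[i],t.plane(ce[i],.012))
# bottle base/top
print("bottle top",t.plane((138,209),.3), s.plane((263,216),.3),"bung",t.plane((202,270),.036),"tumbler",t.plane((432,180),.095))
# mark dark pixels on ring annulus
def mark(c,C,z):
    g=c.im.max(2)
    A=np.radians(np.arange(0,360,2)); v=[]
    for a in A:
        v.append(np.mean([cv2.getRectSubPix(c.im.max(2),(1,1),tuple(map(float,c.px([C[0]+r*np.cos(a),C[1]+r*np.sin(a),z]))))[0,0] for r in(.036,.04,.044,.048)]))
    return np.degrees(A),np.array(v)
a,v=mark(t,(0.6005,0.034),.1155); i=v.argmin(); print(a[i-6:i+7],v[i-6:i+7].astype(int))
E
```

```text
top cover ellipse ((299.5791320800781, 218.50498962402344), (27.066781997680664, 27.676362991333008), 96.03634643554688)
center (0.5991639494895935, 0.03465225175023079) diam 0.05654391273856163 [0.59976085 0.03462567 0.1155    ]
ptr 45 0.060229950482900516 0.08522148289707102 [0.68120826 0.05970595] centroid [0.66838194 0.05500393] ang 16.53972824958268
side cover ellipse ((289.2974548339844, 191.4010467529297), (23.976716995239258, 36.503173828125), 93.4623794555664)
center (0.60125333070755, 0.03177125006914139) diam 0.09705229103565216 [0.60087686 0.03383569 0.1155    ]
ptr 13 0.05905190805241925 0.07525534285669337 [0.67226683 0.05764407] centroid [0.66551656 0.05414705] ang 17.44397801418241
24 [342.66666667 174.875     ] [ 0.70576453 -0.07026235  0.012     ]
26 [233.5 210. ] [0.6315731 0.1798084 0.012    ]
27 [362.88888889 233.48148148] [ 0.57122972 -0.11036259  0.012     ]
28 [252.21428571 269.5       ] [0.49685075 0.13967379 0.012     ]
bottle top [0.60555332 0.29563076 0.3       ] [0.60212813 0.30430161 0.3       ] bung [0.49915127 0.24736872 0.036     ] tumbler [ 0.67453928 -0.24201376  0.095     ]
[ 82.  84.  86.  88.  90.  92.  94.  96.  98. 100. 102. 104. 106.] [197 193 176 133  86  51  37  53  96 150 184 196 196]
```

Measurements agree: axis about (0.6005, 0.0345), yaw 16.5° from both bolts and pointer, pointer tip at 85 mm from the axis, hole 57 mm across. The mark is at 94°, so the ring stands at about 77.5° (1.35 rad) and has about 642.5° to go.

Plan: close the fingers and use one corner of the closed pair in a rib valley. It follows the rim in three strokes of about 215°, with the tool yaw turning along.

Call:
jog_arm --moves '[[[10, -20, 0], [0, 0, -1.4], 0], [[20, -40, 0], [0, 0, -2.8], 0], [[30, -60, 0], [0, 0, -4.2], 0], [[40, -80, 0], [0, 0, -5.6], 0], [[50, -100, 0], [0, 0, -7], 0]]' --squeeze 5

```text
time_s: 0.72
ee_pos: [0.2455, 0.4132, 0.2054]
eef_rot: [-3.142, 0.0, 2.162]
force: [-0.5, 0.5, 0.2]
grip_width: 0.064
```

Call:
jog_arm --moves '[[[10, -20, 0], [0, 0, -1.4], 0], [[20, -40, 0], [0, 0, -2.8], 0], [[30, -60, 0], [0, 0, -4.2], 0], [[40, -80, 0], [0, 0, -5.6], 0], [[50, -100, 0], [0, 0, -7], 0]]'

```text
time_s: 1.13
ee_pos: [0.2955, 0.3132, 0.2055]
eef_rot: [3.141, -0.0, 1.551]
force: [0.4, 1.1, 0.5]
grip_width: 0.0309
```

Call:
jog_arm --moves '[[[10, -20, 0], [0, 0, -1.4], 0], [[20, -40, 0], [0, 0, -2.8], 0], [[30, -60, 0], [0, 0, -4.2], 0], [[40, -80, 0], [0, 0, -5.6], 0], [[50, -100, 0], [0, 0, -7], 0]]'

```text
time_s: 1.55
ee_pos: [0.3455, 0.2132, 0.2055]
eef_rot: [3.142, -0.0, 0.94]
force: [1.2, 0.5, -1.0]
grip_width: 0.0007
```

Call:
jog_arm --moves '[[[10, -20, 0], [0, 0, -1.4], 0], [[20, -40, 0], [0, 0, -2.8], 0], [[30, -60, 0], [0, 0, -4.2], 0], [[40, -80, 0], [0, 0, -5.6], 0], [[50, -100, 0], [0, 0, -7], 0]]'

```text
time_s: 1.97
ee_pos: [0.3955, 0.1131, 0.2056]
eef_rot: [3.142, -0.0, 0.329]
force: [0.7, 0.4, 0.5]
grip_width: 0.0006
```

Call:
jog_arm --moves '[[[10, -20, 0], [0, 0, -1.4], 0], [[20, -40, 0], [0, 0, -2.8], 0], [[30, -60, 0], [0, 0, -4.2], 0], [[40, -80, 0], [0, 0, -5.6], 0], [[50, -100, 0], [0, 0, -7], 0]]'

```text
time_s: 2.38
ee_pos: [0.4455, 0.0131, 0.2055]
eef_rot: [-3.142, -0.0, -0.282]
force: [-0.3, 0.9, -0.5]
grip_width: 0.0004
```

Run:
```python
from h import *
o=ctrl.get_obs(); print(o["time_s"],o["ee_pos"],np.degrees(o["eef_rot"]),o["qpos"],o["force"],o["grip_width"])
t=Cam("top");s=Cam("side")
print(t.px(o["ee_pos"]),s.px(o["ee_pos"]))
a=t.im[150:400,150:400]; p=s.px(o["ee_pos"]).astype(int); x0=max(0,min(460,p[0]-50));y0=max(0,min(320,p[1]-60)); b=s.im[y0:y0+100,x0:x0+100]
cv2.imwrite("pics/c1.png",np.hstack([cv2.resize(a,(400,400)),cv2.resize(b,(400,400),interpolation=2)])[:,:,::-1])
```

```text
2.3833 [0.44552456 0.01307492 0.20548603] [-1.79997815e+02 -6.79531751e-03 -1.61394590e+01] [-5.28749805e-02  6.49976460e-02  1.79874308e+00  1.07009335e-05
  1.27772777e+00  1.79960495e+00] [-0.28502868  0.91188253 -0.45490917] 0.00044351796415963076
[316.20808129 301.3466565 ] [354.74353973 167.22058557]
```

View pics/c1.png

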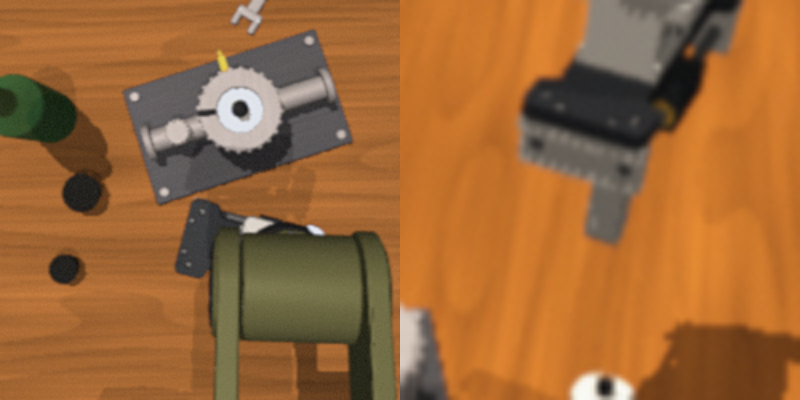

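The closed fingers form a plain rectangular tip. It is near the robot side of the ring, with the path clear. I'll write a planner that prints the shifts.

```bash
cat >> h.py <<'E'
C0=np.array([.6005,.0345])
def tcp(th,rho,yaw):
    "TCP xy (mm) so that the closed-finger corner facing the axis sits at angle th, radius rho"
    t,y=np.radians([th,yaw]); r=np.array([np.cos(t),np.sin(t)])
    u=np.array([np.cos(y),np.sin(y)]);v=np.array([-u[1],u[0]])
    c=8*np.sign(-r@u)*u+12.5*np.sign(-r@v)*v
    return C0*1e3+rho*r-c
def stroke(th0,yaw0,rho,step=6,calls=8,start=None):
    "rows for arc from th0; yaw follows"
    for k in range(calls):
        base=tcp(th0+k*5*step,rho,yaw0+k*5*step) if (k or start is None) else np.asarray(start)
        print(f"th {th0+k*5*step} ->",[list(np.round(tcp(th0+(k*5+j)*step,rho,yaw0+(k*5+j)*step)-base,1)) for j in range(1,6)])
E
python3 - <<'E'
from h import *
for rho in (64,56,54,53): print(rho,tcp(-151,rho,-16))
stroke(-151,-16,53,6,8)
E
```

```text
64 [533.38877823  -6.33848805]
56 [540.38573588  -2.46001109]
54 [542.1349753   -1.49039185]
53 [543.00959501  -1.00558223]
th -151 -> [[np.float64(4.0), np.float64(-5.8)], [np.float64(8.6), np.float64(-11.2)], [np.float64(13.8), np.float64(-16.0)], [np.float64(19.4), np.float64(-20.3)], [np.float64(25.5), np.float64(-24.0)]]
th -121 -> [[np.float64(6.4), np.float64(-3.0)], [np.float64(13.1), np.float64(-5.4)], [np.float64(20.0), np.float64(-7.0)], [np.float64(27.0), np.float64(-7.9)], [np.float64(34.0), np.float64(-8.0)]]
th -91 -> [[np.float64(7.0), np.float64(0.6)], [np.float64(14.0), np.float64(1.9)], [np.float64(20.8), np.float64(3.9)], [np.float64(27.3), np.float64(6.7)], [np.float64(33.5), np.float64(10.1)]]
th -61 -> [[np.float64(5.8), np.float64(4.0)], [np.float64(11.2), np.float64(8.6)], [np.float64(16.0), np.float64(13.8)], [np.float64(20.3), np.float64(19.4)], [np.float64(24.0), np.float64(25.5)]]
th -31 -> [[np.float64(3.0), np.float64(6.4)], [np.float64(5.4), np.float64(13.1)], [np.float64(7.0), np.float64(20.0)], [np.float64(7.9), np.float64(27.0)], [np.float64(8.0), np.float64(34.0)]]
th -1 -> [[np.float64(-0.6), np.float64(7.0)], [np.float64(-1.9), np.float64(14.0)], [np.float64(-3.9), np.float64(20.8)], [np.float64(-6.7), np.float64(27.3)], [np.float64(-10.1), np.float64(33.5)]]
th 29 -> [[np.float64(-4.0), np.float64(5.8)], [np.float64(-8.6), np.float64(11.2)], [np.float64(-13.8), np.float64(16.0)], [np.float64(-19.4), np.float64(20.3)], [np.float64(-25.5), np.float64(24.0)]]
th 59 -> [[np.float64(-6.4), np.float64(3.0)], [np.float64(-13.1), np.float64(5.4)], [np.float64(-20.0), np.float64(7.0)], [np.float64(-27.0), np.float64(7.9)], [np.float64(-34.0), np.float64(8.0)]]
```

Call:
jog_arm --moves '[[[35, -8, 0], [0, 0, 0], 0], [[70, -15, 0], [0, 0, 0], 0], [[88, -19.5, -30], [0, 0, 0], 0], [[88, -19.5, -65], [0, 0, 0], 0], [[88, -19.5, -95], [0, 0, 0], 0]]'

```text
time_s: 2.9
ee_pos: [0.5332, -0.0049, 0.1083]
eef_rot: [3.142, 0.001, -0.273]
force: [0.2, 0.4, -0.9]
grip_width: 0.0009
```

Call:
jog_arm --moves '[[[0, 0, -12.5], [0, 0, 0], 0], [[2, 1, -12.5], [0, 0, 0], 0], [[4, 2, -12.5], [0, 0, 0], 0], [[6, 3, -12.5], [0, 0, 0], 0], [[7, 4, -12.5], [0, 0, 0], 0]]'

```text
time_s: 3.32
ee_pos: [0.5412, -0.001, 0.0995]
eef_rot: [-3.141, -0.003, -0.275]
force: [-0.2, -0.3, -0.3]
grip_width: 0.0005
```

Call:
jog_arm --moves '[[[0.5, 0.3, 0], [0, 0, 0], 0], [[1, 0.6, 0], [0, 0, 0], 0], [[1.5, 0.8, 0], [0, 0, 0], 0], [[1.8, 1, 0], [0, 0, 0], 0], [[1.8, 1, 0], [0, 0, 0], 0]]'

```text
time_s: 3.73
ee_pos: [0.542, -0.0004, 0.0981]
eef_rot: [3.141, -0.0, -0.276]
force: [1.0, -0.8, 1.1]
grip_width: 0.0002
```

Call:
jog_arm --moves '[[[3, -3.5, 0], [0, 0, 0.6], 0], [[5, -6.4, 0], [0, 0, 1.2], 0], [[7.2, -9.2, 0], [0, 0, 1.8], 0], [[9.6, -11.8, 0], [0, 0, 2.4], 0], [[12, -14.2, 0], [0, 0, 3], 0]]'

```text
time_s: 4.15
ee_pos: [0.5537, -0.0144, 0.0979]
eef_rot: [-3.141, 0.001, -0.011]
force: [-2.3, 1.8, 1.0]
grip_width: 0.0001
```

```bash
cat >> h.py <<'E'
def markang(c,z,C=C0):
    A=np.radians(np.arange(0,360,1.)); g=c.im.max(2).astype(np.float32); v=0
    for r in(.034,.038,.042,.046,.049):
        P=np.array([c.px([C[0]+r*np.cos(a),C[1]+r*np.sin(a),z]) for a in A],np.float32)
        v=v+cv2.remap(g,P[:,0].copy(),P[:,1].copy(),1)[:,0]/5
    w=np.clip(110-v,0,None); i=v.argmin(); k=np.arange(i-12,i+13); ww=w[k%360]
    return float((k*ww).sum()/max(ww.sum(),1e-6))%360, float(v.min())
def show(name):
    t=Cam("top");s=Cam("side")
    a=t.im[160:285,235:360]; b=s.im[150:250,240:340]
    cv2.imwrite(name,np.hstack([cv2.resize(a,(400,400),interpolation=2),cv2.resize(b,(400,400),interpolation=2)])[:,:,::-1])
    return t,s
E
python3 - <<'E'
from h import *
t,s=show("pics/c2.png"); o=ctrl.get_obs(); print(o["time_s"],o["ee_pos"],o["force"],o["moment"],np.degrees(o["eef_rot"][2]))
print(markang(t,.1155),markang(s,.1155))
E
```

```text
4.25 [ 0.55387439 -0.01460616  0.09783633] [-1.48896163  0.52437543  0.3484336 ] [0.10881979 0.47769382 0.03931856] -0.7414756898235815
(175.92126882589875, 33.30742263793945) (100.74217609152417, 65.86953735351562)
```

View pics/c2.png

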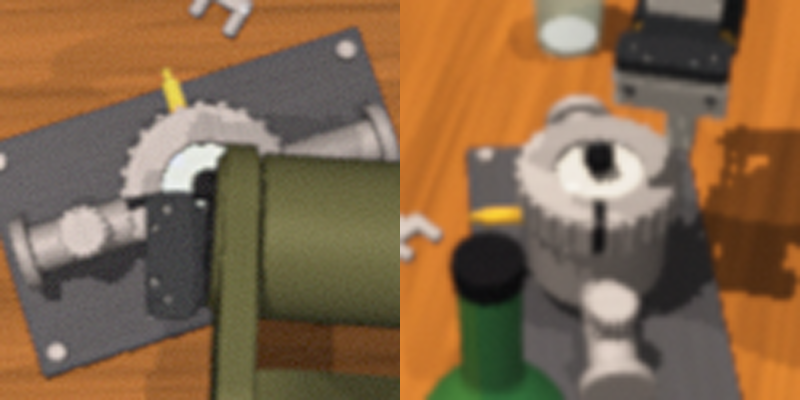

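The side view shows the mark has moved from 94° to about 101°, and the fingertip at about (680,130) in the crop is engaged with a force of about 2–3 N. I'll continue the stroke.

Run:
```python
from h import *
print(tcp(-136,53,-1),tcp(-136,54,-1))
stroke(-136,-1,53,6,7,start=(553.8,-14.5))
```

```text
[554.15805394 -14.67537057] [553.43871414 -15.37002894]
th -136 -> [[np.float64(5.8), np.float64(-4.8)], [np.float64(11.6), np.float64(-8.7)], [np.float64(17.8), np.float64(-12.1)], [np.float64(24.4), np.float64(-14.8)], [np.float64(31.2), np.float64(-16.8)]]
th -106 -> [[np.float64(7.0), np.float64(-1.3)], [np.float64(14.0), np.float64(-1.8)], [np.float64(21.1), np.float64(-1.6)], [np.float64(28.1), np.float64(-0.6)], [np.float64(35.0), np.float64(1.0)]]
th -76 -> [[np.float64(6.7), np.float64(2.4)], [np.float64(13.0), np.float64(5.5)], [np.float64(19.0), np.float64(9.2)], [np.float64(24.6), np.float64(13.5)], [np.float64(29.8), np.float64(18.4)]]
th -46 -> [[np.float64(4.6), np.float64(5.4)], [np.float64(8.6), np.float64(11.2)], [np.float64(11.9), np.float64(17.5)], [np.float64(14.6), np.float64(24.0)], [np.float64(16.6), np.float64(30.8)]]
th -16 -> [[np.float64(1.3), np.float64(7.0)], [np.float64(1.8), np.float64(14.0)], [np.float64(1.6), np.float64(21.1)], [np.float64(0.6), np.float64(28.1)], [np.float64(-1.0), np.float64(35.0)]]
th 14 -> [[np.float64(-2.4), np.float64(6.7)], [np.float64(-5.5), np.float64(13.0)], [np.float64(-9.2), np.float64(19.0)], [np.float64(-13.5), np.float64(24.6)], [np.float64(-18.4), np.float64(29.8)]]
th 44 -> [[np.float64(-5.4), np.float64(4.6)], [np.float64(-11.2), np.float64(8.6)], [np.float64(-17.5), np.float64(11.9)], [np.float64(-24.0), np.float64(14.6)], [np.float64(-30.8), np.float64(16.6)]]
```

Call:
jog_arm --moves '[[[5.8, -4.8, 0], [0, 0, 1.2], 0], [[11.6, -8.7, 0], [0, 0, 2.4], 0], [[17.8, -12.1, 0], [0, 0, 3.6], 0], [[24.4, -14.8, 0], [0, 0, 4.8], 0], [[31.2, -16.8, 0], [0, 0, 6], 0]]'

```text
time_s: 4.67
ee_pos: [0.585, -0.0315, 0.0979]
eef_rot: [-3.141, 0.001, 0.513]
force: [-4.3, 0.2, 1.3]
grip_width: 0.0003
```

Call:
jog_arm --moves '[[[7, -1.3, 0], [0, 0, 1.2], 0], [[14, -1.8, 0], [0, 0, 2.4], 0], [[21.1, -1.6, 0], [0, 0, 3.6], 0], [[28.1, -0.6, 0], [0, 0, 4.8], 0], [[35, 1, 0], [0, 0, 6], 0]]'

```text
time_s: 5.08
ee_pos: [0.6202, -0.0306, 0.098]
eef_rot: [-3.141, 0.001, 1.036]
force: [-3.0, -1.8, 2.6]
grip_width: 0.0005
```

Run:
```python
from h import *
t,s=show("pics/c3.png"); o=ctrl.get_obs(); print(o["time_s"],o["ee_pos"],o["force"],o["moment"],np.degrees(o["eef_rot"][2]))
print(tcp(-76,53,59)); print(markang(t,.116),markang(s,.116))
```

```text
5.1833 [ 0.62058388 -0.03042797  0.09791744] [-0.33039668 -1.89961916  1.18879585] [-0.33827453  0.15487636 -0.01644383] 59.233448551112176
[619.91614713 -30.22098783]
(159.80209212054285, 46.50605773925781) (163.31908567269863, 79.5777359008789)
```

View pics/c3.png

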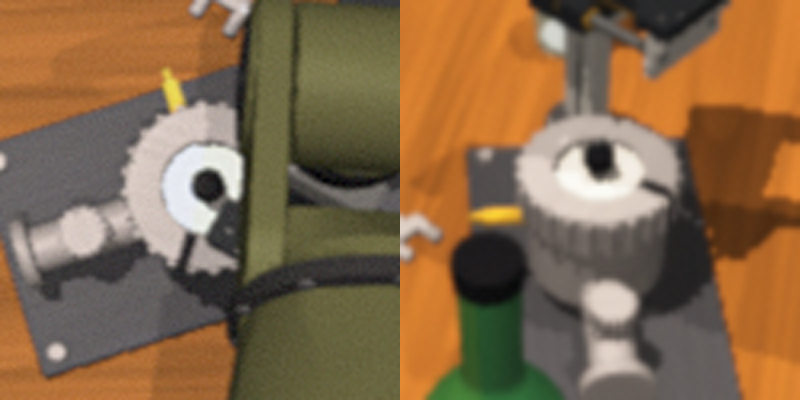

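The mark is now at about 161° in both views: 60° of ring for 60° of fingertip, so there's no slip. I'll continue.

Call:
jog_arm --moves '[[[6.5, 2.4, 0], [0, 0, 1.2], 0], [[12.8, 5.5, 0], [0, 0, 2.4], 0], [[18.8, 9.2, 0], [0, 0, 3.6], 0], [[24.4, 13.5, 0], [0, 0, 4.8], 0], [[29.6, 18.4, 0], [0, 0, 6], 0]]'

```text
time_s: 5.6
ee_pos: [0.6498, -0.0125, 0.0981]
eef_rot: [3.141, 0.001, 1.556]
force: [-0.8, -4.0, 1.4]
grip_width: 0.0006
```

Call:
jog_arm --moves '[[[4.6, 5.4, 0], [0, 0, 1.2], 0], [[8.6, 11.2, 0], [0, 0, 2.4], 0], [[11.9, 17.5, 0], [0, 0, 3.6], 0], [[14.6, 24, 0], [0, 0, 4.8], 0], [[16.6, 30.8, 0], [0, 0, 6], 0]]'

```text
time_s: 6.02
ee_pos: [0.6669, 0.0183, 0.0984]
eef_rot: [3.14, 0.002, 2.08]
force: [3.0, -5.1, 2.0]
grip_width: 0.0004
```

Call:
jog_arm --moves '[[[1.3, 7, 0], [0, 0, 1.2], 0], [[1.8, 14, 0], [0, 0, 2.4], 0], [[1.6, 21.1, 0], [0, 0, 3.6], 0], [[0.6, 28.1, 0], [0, 0, 4.8], 0], [[-1, 35, 0], [0, 0, 6], 0]]'

```text
time_s: 6.43
ee_pos: [0.6664, 0.0538, 0.0988]
eef_rot: [3.14, 0.004, 2.604]
force: [6.2, -1.9, 1.7]
grip_width: 0.0005
```

Call:
jog_arm --moves '[[[-2.4, 6.7, 0], [0, 0, 1.2], 0], [[-5.5, 13, 0], [0, 0, 2.4], 0], [[-9.2, 19, 0], [0, 0, 3.6], 0], [[-13.5, 24.6, 0], [0, 0, 4.8], 0], [[-18.4, 29.8, 0], [0, 0, 6], 0]]'

```text
time_s: 6.85
ee_pos: [0.648, 0.0843, 0.099]
eef_rot: [3.141, 0.005, 3.128]
force: [7.5, 1.6, 2.2]
grip_width: 0.0004
```

Call:
jog_arm --moves '[[[-5.4, 4.6, 0], [0, 0, 1.2], 0], [[-11.2, 8.6, 0], [0, 0, 2.4], 0], [[-17.5, 11.9, 0], [0, 0, 3.6], 0], [[-24, 14.6, 0], [0, 0, 4.8], 0], [[-30.8, 16.6, 0], [0, 0, 6], 0]]'

```text
time_s: 7.27
ee_pos: [0.6169, 0.1015, 0.099]
eef_rot: [-3.141, 0.005, -2.632]
force: [5.7, 5.5, 3.9]
grip_width: 0.0004
```

Run:
```python
from h import *
t,s=show("pics/c4.png"); o=ctrl.get_obs(); print(o["time_s"],o["ee_pos"],o["force"],np.degrees(o["eef_rot"][2]),o["qpos"])
print(tcp(74,53,209)); print(markang(t,.117),markang(s,.117))
```

```text
7.3667 [0.61625724 0.10159088 0.09903745] [2.56827569 5.88650512 2.86552406] -150.80527187793282 [ 1.04159168e-01  5.60921220e-01  1.40682692e+00  1.47433697e-03
  1.17041633e+00 -1.97675342e+00]
[616.04561726 100.25809319]
(311.1217341878159, 26.0869140625) (309.9364884340482, 19.876171112060547)
```

View pics/c4.png

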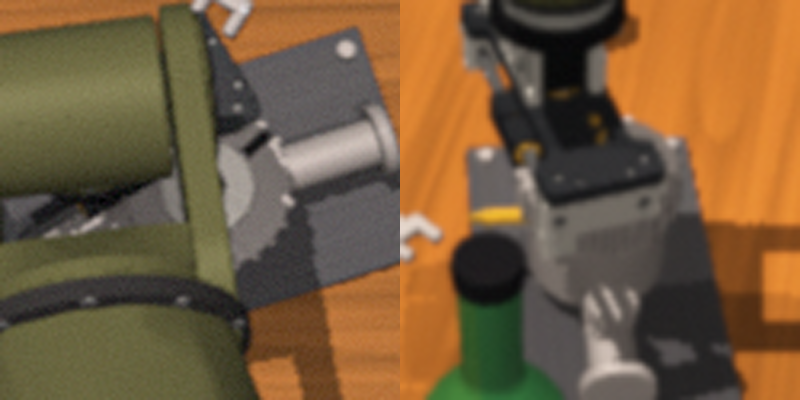

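Mark at about 311°, as predicted, so the ring stands at about 294.5° and 425.5° remain. Now I'll back out, rewind the yaw in the air and re-enter three valleys on, at about 115°.

Run:
```python
from h import *
print(tcp(115,68,-20),tcp(115,56,-20),tcp(115,53,-20),tcp(115,54,-20))
```

```text
[568.51966903 110.61124842] [573.59108817  99.73555498] [574.85894295  97.01663162] [574.43632469  97.92293941]
```

Call:
jog_arm --moves '[[[1.5, 5, 0], [0, 0, 0], 0], [[3, 12, 0], [0, 0, 0], 0], [[3, 12, 0], [0, 0, -1.4], 0], [[3, 12, 0], [0, 0, -2.8], 0], [[3, 12, 0], [0, 0, -4.2], 0]]'

```text
time_s: 7.78
ee_pos: [0.619, 0.1128, 0.0975]
eef_rot: [-3.142, -0.001, -3.007]
force: [-0.2, 0.8, -0.1]
grip_width: 0.0006
```

Call:
jog_arm --moves '[[[0, 0, 0], [0, 0, -1.4], 0], [[0, 0, 0], [0, 0, -2.8], 0], [[0, 0, 0], [0, 0, -4.2], 0], [[0, 0, 0], [0, 0, -5.6], 0], [[0, 0, 0], [0, 0, -7], 0]]'

```text
time_s: 8.2
ee_pos: [0.619, 0.1127, 0.0975]
eef_rot: [-3.141, -0.001, 2.665]
force: [-0.2, -0.3, -0.0]
grip_width: 0.0007
```

Call:
jog_arm --moves '[[[0, 0, 0], [0, 0, -1.4], 0], [[0, 0, 0], [0, 0, -2.8], 0], [[0, 0, 0], [0, 0, -4.2], 0], [[0, 0, 0], [0, 0, -5.6], 0], [[0, 0, 0], [0, 0, -7], 0]]'

```text
time_s: 8.62
ee_pos: [0.619, 0.1127, 0.0975]
eef_rot: [-3.141, -0.0, 2.054]
force: [-0.0, 0.3, -0.1]
grip_width: 0.0003
```

Call:
jog_arm --moves '[[[0, 0, 0], [0, 0, -1.4], 0], [[0, 0, 0], [0, 0, -2.8], 0], [[0, 0, 0], [0, 0, -4.2], 0], [[0, 0, 0], [0, 0, -5.6], 0], [[0, 0, 0], [0, 0, -7], 0]]'

```text
time_s: 9.03
ee_pos: [0.619, 0.1127, 0.0976]
eef_rot: [-3.141, 0.0, 1.443]
force: [0.4, 0.0, 0.1]
grip_width: 0.0004
```

Call:
jog_arm --moves '[[[0, 0, 0], [0, 0, -1.4], 0], [[0, 0, 0], [0, 0, -2.8], 0], [[0, 0, 0], [0, 0, -4.2], 0], [[0, 0, 0], [0, 0, -5.6], 0], [[0, 0, 0], [0, 0, -7], 0]]'

```text
time_s: 9.45
ee_pos: [0.619, 0.1127, 0.0975]
eef_rot: [-3.141, 0.001, 0.832]
force: [0.4, -0.2, -0.1]
grip_width: 0.0006
```

Call:
jog_arm --moves '[[[0, 0, 0], [0, 0, -1.4], 0], [[0, 0, 0], [0, 0, -2.8], 0], [[0, 0, 0], [0, 0, -4.2], 0], [[0, 0, 0], [0, 0, -5.6], 0], [[0, 0, 0], [0, 0, -7], 0]]'

```text
time_s: 9.87
ee_pos: [0.619, 0.1127, 0.0976]
eef_rot: [-3.142, 0.001, 0.222]
force: [-0.7, 0.9, 0.3]
grip_width: 0.0003
```

Call:
jog_arm --moves '[[[0, 0, 0], [0, 0, -1.4], 0], [[0, 0, 0], [0, 0, -2.8], 0], [[0, 0, 0], [0, 0, -4.2], 0], [[0, 0, 0], [0, 0, -5.6], 0], [[0, 0, 0], [0, 0, -6.8], 0]]'

```text
time_s: 10.28
ee_pos: [0.619, 0.1127, 0.0975]
eef_rot: [3.141, 0.001, -0.372]
force: [0.3, -0.2, -0.5]
grip_width: 0.0007
```

Call:
jog_arm --moves '[[[-25, 1, 0], [0, 0, 0.2], 0], [[-50.5, -2, 0], [0, 0, 0.2], 0], [[-47.5, -8, 0], [0, 0, 0.2], 0], [[-45.5, -13, 0], [0, 0, 0.2], 0], [[-44.4, -15.2, 0], [0, 0, 0.2], 0]]'

```text
time_s: 10.7
ee_pos: [0.5754, 0.0971, 0.0982]
eef_rot: [-3.141, 0.0, -0.347]
force: [-8.5, 12.2, 4.4]
grip_width: 0.0002
```

Run:
```python
from h import *
o=ctrl.get_obs(); print(o["time_s"],o["ee_pos"],o["force"],np.degrees(o["eef_rot"][2]))
stroke(115,-20,53,6,7,start=(574.6,97.5))
print(tcp(-35,53,190)%1000)
```

```text
10.7 [0.5753655  0.09706036 0.09819695] [-8.53196621 12.21194328  4.42318843] -19.899572321837756
th 115 -> [[np.float64(-6.1), np.float64(-3.5)], [np.float64(-12.2), np.float64(-7.2)], [np.float64(-17.8), np.float64(-11.5)], [np.float64(-23.0), np.float64(-16.3)], [np.float64(-27.6), np.float64(-21.7)]]
th 145 -> [[np.float64(-4.0), np.float64(-5.8)], [np.float64(-7.4), np.float64(-12.0)], [np.float64(-10.2), np.float64(-18.5)], [np.float64(-12.2), np.float64(-25.3)], [np.float64(-13.5), np.float64(-32.3)]]
th 175 -> [[np.float64(-0.6), np.float64(-7.0)], [np.float64(-0.4), np.float64(-14.1)], [np.float64(0.5), np.float64(-21.1)], [np.float64(2.1), np.float64(-28.0)], [np.float64(4.4), np.float64(-34.7)]]
th 205 -> [[np.float64(3.0), np.float64(-6.4)], [np.float64(6.7), np.float64(-12.4)], [np.float64(11.0), np.float64(-18.1)], [np.float64(15.8), np.float64(-23.2)], [np.float64(21.2), np.float64(-27.8)]]
th 235 -> [[np.float64(5.8), np.float64(-4.0)], [np.float64(12.0), np.float64(-7.4)], [np.float64(18.5), np.float64(-10.2)], [np.float64(25.3), np.float64(-12.2)], [np.float64(32.3), np.float64(-13.5)]]
th 265 -> [[np.float64(7.0), np.float64(-0.6)], [np.float64(14.1), np.float64(-0.4)], [np.float64(21.1), np.float64(0.5)], [np.float64(28.0), np.float64(2.1)], [np.float64(34.7), np.float64(4.4)]]
th 295 -> [[np.float64(6.4), np.float64(3.0)], [np.float64(12.4), np.float64(6.7)], [np.float64(18.1), np.float64(11.0)], [np.float64(23.2), np.float64(15.8)], [np.float64(27.8), np.float64(21.2)]]
[653.96412259 993.17953738]
```

Call:
jog_arm --moves '[[[-6.5, -2.8, 0], [0, 0, 1.2], 0], [[-12.7, -6.7, 0], [0, 0, 2.4], 0], [[-18.3, -11.1, 0], [0, 0, 3.6], 0], [[-23.5, -15.9, 0], [0, 0, 4.8], 0], [[-28.2, -21.4, 0], [0, 0, 6], 0]]'

```text
time_s: 11.12
ee_pos: [0.5472, 0.0764, 0.0982]
eef_rot: [-3.14, -0.001, 0.182]
force: [-0.8, 5.9, 2.7]
grip_width: 0.0004
```

Call:
jog_arm --moves '[[[-4, -5.8, 0], [0, 0, 1.2], 0], [[-7.4, -12, 0], [0, 0, 2.4], 0], [[-10.2, -18.5, 0], [0, 0, 3.6], 0], [[-12.2, -25.3, 0], [0, 0, 4.8], 0], [[-13.5, -32.3, 0], [0, 0, 6], 0]]'

```text
time_s: 11.53
ee_pos: [0.5335, 0.0436, 0.098]
eef_rot: [-3.141, -0.0, 0.706]
force: [-3.7, 4.6, 2.4]
grip_width: 0.0005
```

Run:
```python
from h import *
t,s=show("pics/c5.png"); o=ctrl.get_obs(); print(o["time_s"],o["ee_pos"],o["force"],np.degrees(o["eef_rot"][2]))
print(tcp(175,53,40),tcp(175,54,40)); print(markang(t,.1175),markang(s,.1175))
```

```text
11.6333 [0.53343421 0.0429834  0.09793447] [-4.08111161  0.81461832  2.01738786] 40.22887570340072
[533.53848034  43.55250903] [532.54228564  43.63966477]
(10.225338219755692, 45.44804382324219) (7.61542690087704, 94.6460952758789)
```

View pics/c5.png

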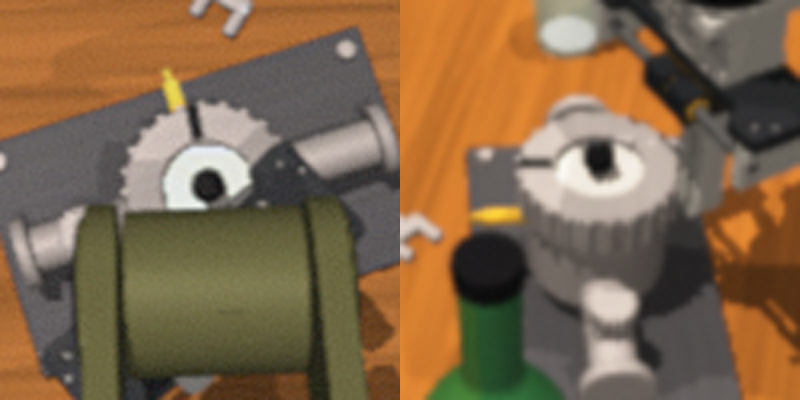

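Mark at about 10° in the top view (199,125 in the crop), just short of the first pass. The ring stands at about 353.7° and 366° remain.

Call:
jog_arm --moves '[[[-0.6, -7, 0], [0, 0, 1.2], 0], [[-0.4, -14.1, 0], [0, 0, 2.4], 0], [[0.5, -21.1, 0], [0, 0, 3.6], 0], [[2.1, -28, 0], [0, 0, 4.8], 0], [[4.4, -34.7, 0], [0, 0, 6], 0]]'

```text
time_s: 12.05
ee_pos: [0.538, 0.0088, 0.0978]
eef_rot: [-3.141, -0.0, 1.226]
force: [-1.8, 3.3, 1.1]
grip_width: 0.0005
```

Call:
jog_arm --moves '[[[3, -6.4, 0], [0, 0, 1.2], 0], [[6.7, -12.4, 0], [0, 0, 2.4], 0], [[11, -18.1, 0], [0, 0, 3.6], 0], [[15.8, -23.2, 0], [0, 0, 4.8], 0], [[21.2, -27.8, 0], [0, 0, 6], 0]]'

```text
time_s: 12.47
ee_pos: [0.5592, -0.0192, 0.0978]
eef_rot: [-3.141, -0.0, 1.749]
force: [-3.7, 1.5, 2.9]
grip_width: 0.0004
```

Call:
jog_arm --moves '[[[5.8, -4, 0], [0, 0, 1.2], 0], [[12, -7.4, 0], [0, 0, 2.4], 0], [[18.5, -10.2, 0], [0, 0, 3.6], 0], [[25.3, -12.2, 0], [0, 0, 4.8], 0], [[32.3, -13.5, 0], [0, 0, 6], 0]]'

```text
time_s: 12.88
ee_pos: [0.5916, -0.0329, 0.0978]
eef_rot: [-3.141, -0.0, 2.272]
force: [-3.6, -0.6, 2.0]
grip_width: 0.0005
```

Call:
jog_arm --moves '[[[7, -0.6, 0], [0, 0, 1.2], 0], [[14.1, -0.4, 0], [0, 0, 2.4], 0], [[21.1, 0.5, 0], [0, 0, 3.6], 0], [[28, 2.1, 0], [0, 0, 4.8], 0], [[34.7, 4.4, 0], [0, 0, 6], 0]]'

```text
time_s: 13.3
ee_pos: [0.6266, -0.0287, 0.0979]
eef_rot: [-3.141, 0.0, 2.796]
force: [-3.3, -3.2, 1.6]
grip_width: 0.0006
```

Call:
jog_arm --moves '[[[6.4, 3, 0], [0, 0, 1.2], 0], [[12.4, 6.7, 0], [0, 0, 2.4], 0], [[18.1, 11, 0], [0, 0, 3.6], 0], [[23.2, 15.8, 0], [0, 0, 4.8], 0], [[27.8, 21.2, 0], [0, 0, 6], 0]]'

```text
time_s: 13.72
ee_pos: [0.6547, -0.0075, 0.0981]
eef_rot: [-3.14, 0.001, -2.964]
force: [-0.4, -4.8, 3.0]
grip_width: 0.0006
```

Run:
```python
from h import *
t,s=show("pics/c6.png"); o=ctrl.get_obs(); print(o["time_s"],o["ee_pos"],o["force"],np.degrees(o["eef_rot"][2]),o["qpos"][5])
print(tcp(325,53,190),tcp(325,54,190)); print(markang(t,.1185),markang(s,.1185))
stroke(325,190,53,6,1)
```

```text
13.8167 [ 0.65487145 -0.00696743  0.0981047 ] [ 1.8682139  -1.98556881  1.56738453] -169.89424956217073 -1.8130847061357513
[653.96412259  -6.82046262] [654.78327464  -7.39403905]
(157.35754655785337, 38.67206954956055) (155.84578010170617, 71.05156707763672)
th 325 -> [[np.float64(4.0), np.float64(5.8)], [np.float64(7.4), np.float64(12.0)], [np.float64(10.2), np.float64(18.5)], [np.float64(12.2), np.float64(25.3)], [np.float64(13.5), np.float64(32.3)]]
```

View pics/c6.png

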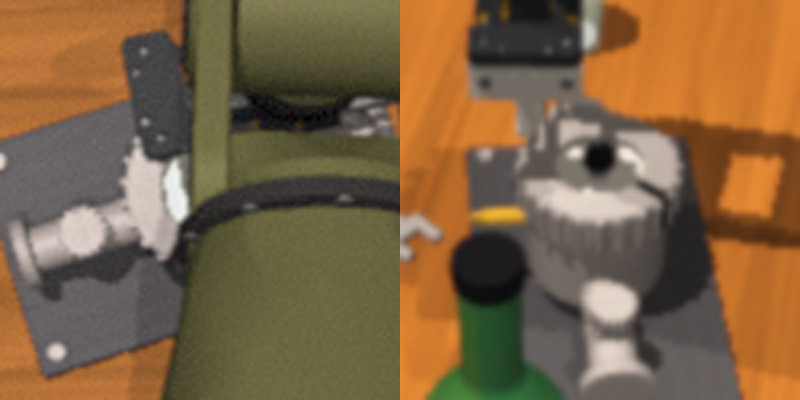

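The side view shows the mark at about 156–160° on the second lap (160 expected). I'll add 24° more, then rewind.

Call:
jog_arm --moves '[[[4, 5.8, 0], [0, 0, 1.2], 0], [[7.4, 12, 0], [0, 0, 2.4], 0], [[10.2, 18.5, 0], [0, 0, 3.6], 0], [[12.2, 25.3, 0], [0, 0, 4.8], 0]]'

```text
time_s: 14.15
ee_pos: [0.6668, 0.0175, 0.0983]
eef_rot: [-3.139, 0.001, -2.548]
force: [5.0, -5.5, 1.8]
grip_width: 0.0002
```

Run:
```python
from h import *
o=ctrl.get_obs(); print(o["time_s"],o["ee_pos"],o["force"],np.degrees(o["eef_rot"][2]))
# next start options, yaw -20: valley ~3deg behind
for th in (349+30-3-360+0, 349+45-3-360): print(th, tcp(th,68,th-45),tcp(th,54,th-45), th-45)
```

```text
14.15 [0.66684937 0.01752801 0.09834614] [ 5.01903423 -5.54379378  1.82016209] -145.96564308178293
16 [678.92287323  60.29760957] [665.46520949  56.43868659] -29
31 [669.57376595  79.71591051] [657.57342374  72.50537746] -14
```

Call:
jog_arm --moves '[[[5, -1, 0], [0, 0, 0], 0], [[13, -2.5, 0], [0, 0, 0], 0], [[13, -2.5, 0], [0, 0, -1.4], 0], [[13, -2.5, 0], [0, 0, -2.8], 0], [[13, -2.5, 0], [0, 0, -4.2], 0]]'

```text
time_s: 14.57
ee_pos: [0.6787, 0.0155, 0.0974]
eef_rot: [3.141, -0.001, -2.926]
force: [-0.5, -0.2, -0.4]
grip_width: 0.0003
```

Run:
```python
from h import *
t,s=show("pics/c7.png"); o=ctrl.get_obs(); print(o["time_s"],o["ee_pos"],o["force"],np.degrees(o["eef_rot"][2]))
print(markang(t,.119),markang(s,.119))
```

```text
14.6667 [0.67871461 0.0155566  0.09747879] [-0.06731409 -0.06658415 -0.47946254] -167.35496322497974
(311.6522092768788, 49.33535385131836) (179.48324885460238, 79.81621551513672)
```

View pics/c7.png

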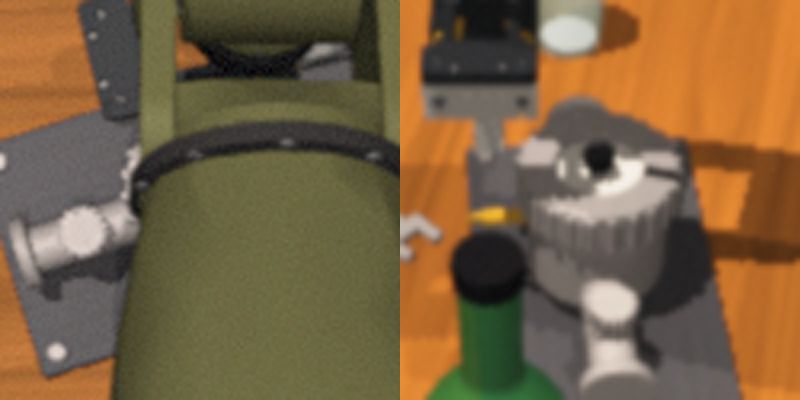

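Call:
jog_arm --moves '[[[0, 0, 0], [0, 0, -1.4], 0], [[0, 0, 0], [0, 0, -2.8], 0], [[0, 0, 0], [0, 0, -4.2], 0], [[0, 0, 0], [0, 0, -5.6], 0], [[0, 0, 0], [0, 0, -7], 0]]'

```text
time_s: 15.08
ee_pos: [0.6787, 0.0156, 0.0977]
eef_rot: [-3.142, -0.0, 2.755]
force: [-0.6, 0.3, -0.5]
grip_width: 0.0007
```

Call:
jog_arm --moves '[[[0, 0, 0], [0, 0, -1.4], 0], [[0, 0, 0], [0, 0, -2.8], 0], [[0, 0, 0], [0, 0, -4.2], 0], [[0, 0, 0], [0, 0, -5.6], 0], [[0, 0, 0], [0, 0, -7], 0]]'

```text
time_s: 15.5
ee_pos: [0.6787, 0.0156, 0.0977]
eef_rot: [-3.141, -0.0, 2.144]
force: [0.2, -0.8, 0.6]
grip_width: 0.0005
```

Call:
jog_arm --moves '[[[0, 0, 0], [0, 0, -1.4], 0], [[0, 0, 0], [0, 0, -2.8], 0], [[0, 0, 0], [0, 0, -4.2], 0], [[0, 0, 0], [0, 0, -5.6], 0], [[0, 0, 0], [0, 0, -7], 0]]'

```text
time_s: 15.92
ee_pos: [0.6787, 0.0156, 0.0977]
eef_rot: [-3.141, -0.0, 1.533]
force: [0.2, -0.4, -0.3]
grip_width: 0.0006
```

Call:
jog_arm --moves '[[[0, 0, 0], [0, 0, -1.4], 0], [[0, 0, 0], [0, 0, -2.8], 0], [[0, 0, 0], [0, 0, -4.2], 0], [[0, 0, 0], [0, 0, -5.6], 0], [[0, 0, 0], [0, 0, -7], 0]]'

```text
time_s: 16.33
ee_pos: [0.6787, 0.0156, 0.0977]
eef_rot: [-3.141, 0.0, 0.922]
force: [0.4, -0.4, -0.4]
grip_width: 0.0007
```

Call:
jog_arm --moves '[[[0, 0, 0], [0, 0, -1.4], 0], [[0, 0, 0], [0, 0, -2.8], 0], [[0, 0, 0], [0, 0, -4.2], 0], [[0, 0, 0], [0, 0, -5.6], 0], [[0, 0, 0], [0, 0, -7], 0]]'

```text
time_s: 16.75
ee_pos: [0.6787, 0.0156, 0.0977]
eef_rot: [-3.141, 0.0, 0.311]
force: [-0.3, 0.3, -0.5]
grip_width: 0.0008
```

Call:
jog_arm --moves '[[[0, 0, 0], [0, 0, -1.4], 0], [[0, 0, 0], [0, 0, -2.8], 0], [[0, 0, 0], [0, 0, -4.2], 0], [[0, 0, 0], [0, 0, -5.4], 0], [[0, 0, 0], [0, 0, -6.4], 0]]'

```text
time_s: 17.17
ee_pos: [0.6787, 0.0157, 0.0977]
eef_rot: [-3.141, 0.001, -0.247]
force: [-0.3, -0.5, 0.7]
grip_width: 0.0003
```

Call:
jog_arm --moves '[[[0, 32, 0], [0, 0, 0], 0], [[-9, 64, 0], [0, 0, 0], 0], [[-15, 60.5, 0], [0, 0, 0], 0], [[-18.5, 58.5, 0], [0, 0, 0], 0], [[-20.5, 57, 0], [0, 0, 0], 0]]'

```text
time_s: 17.58
ee_pos: [0.6579, 0.0721, 0.0979]
eef_rot: [3.141, 0.0, -0.241]
force: [0.5, -1.0, -0.3]
grip_width: 0.0004
```

Run:
```python
from h import *
o=ctrl.get_obs(); print(o["time_s"],o["ee_pos"],o["force"],np.degrees(o["eef_rot"][2]))
stroke(31,-14,53.3,6,7,start=(658.2,72.7))
```

```text
17.5833 [0.65789228 0.07214361 0.09787386] [ 0.54598023 -1.00466765 -0.26218141] -13.79426717484884
th 31 -> [[np.float64(-5.5), np.float64(5.1)], [np.float64(-10.3), np.float64(10.4)], [np.float64(-15.6), np.float64(15.1)], [np.float64(-21.4), np.float64(19.2)], [np.float64(-27.6), np.float64(22.6)]]
th 61 -> [[np.float64(-6.5), np.float64(2.8)], [np.float64(-13.3), np.float64(4.9)], [np.float64(-20.3), np.float64(6.3)], [np.float64(-27.3), np.float64(7.0)], [np.float64(-34.4), np.float64(6.9)]]
th 91 -> [[np.float64(-7.1), np.float64(-0.8)], [np.float64(-14.0), np.float64(-2.4)], [np.float64(-20.7), np.float64(-4.7)], [np.float64(-27.2), np.float64(-7.6)], [np.float64(-33.3), np.float64(-11.3)]]
th 121 -> [[np.float64(-5.7), np.float64(-4.2)], [np.float64(-10.9), np.float64(-9.1)], [np.float64(-15.6), np.float64(-14.4)], [np.float64(-19.7), np.float64(-20.2)], [np.float64(-23.2), np.float64(-26.4)]]
th 151 -> [[np.float64(-2.8), np.float64(-6.5)], [np.float64(-4.9), np.float64(-13.3)], [np.float64(-6.3), np.float64(-20.3)], [np.float64(-7.0), np.float64(-27.3)], [np.float64(-6.9), np.float64(-34.4)]]
th 181 -> [[np.float64(0.8), np.float64(-7.1)], [np.float64(2.4), np.float64(-14.0)], [np.float64(4.7), np.float64(-20.7)], [np.float64(7.6), np.float64(-27.2)], [np.float64(11.3), np.float64(-33.3)]]
th 211 -> [[np.float64(4.2), np.float64(-5.7)], [np.float64(9.1), np.float64(-10.9)], [np.float64(14.4), np.float64(-15.6)], [np.float64(20.2), np.float64(-19.7)], [np.float64(26.4), np.float64(-23.2)]]
```

Call:
jog_arm --moves '[[[-5.5, 5.1, 0], [0, 0, 1.2], 0], [[-10.3, 10.4, 0], [0, 0, 2.4], 0], [[-15.6, 15.1, 0], [0, 0, 3.6], 0], [[-21.4, 19.2, 0], [0, 0, 4.8], 0], [[-27.6, 22.6, 0], [0, 0, 6], 0]]'

```text
time_s: 18.0
ee_pos: [0.6318, 0.0949, 0.0986]
eef_rot: [-3.141, -0.004, 0.287]
force: [6.6, 6.0, -0.6]
grip_width: 0.0006
```

Call:
jog_arm --moves '[[[-6.5, 2.8, 0], [0, 0, 1.2], 0], [[-13.3, 4.9, 0], [0, 0, 2.4], 0], [[-20.3, 6.3, 0], [0, 0, 3.6], 0], [[-27.3, 7, 0], [0, 0, 4.8], 0], [[-34.4, 6.9, 0], [0, 0, 6], 0]]'

```text
time_s: 18.42
ee_pos: [0.5969, 0.1024, 0.0986]
eef_rot: [3.141, -0.003, 0.811]
force: [2.9, 8.7, 1.5]
grip_width: 0.0004
```

Call:
jog_arm --moves '[[[-7.1, -0.8, 0], [0, 0, 1.2], 0], [[-14, -2.4, 0], [0, 0, 2.4], 0], [[-20.7, -4.7, 0], [0, 0, 3.6], 0], [[-27.2, -7.6, 0], [0, 0, 4.8], 0], [[-33.3, -11.3, 0], [0, 0, 6], 0]]'

```text
time_s: 18.83
ee_pos: [0.5629, 0.0911, 0.0985]
eef_rot: [3.141, -0.002, 1.334]
force: [-1.9, 9.1, 3.0]
grip_width: 0.0003
```

Call:
jog_arm --moves '[[[-5.7, -4.2, 0], [0, 0, 1.2], 0], [[-10.9, -9.1, 0], [0, 0, 2.4], 0], [[-15.6, -14.4, 0], [0, 0, 3.6], 0], [[-19.7, -20.2, 0], [0, 0, 4.8], 0], [[-23.2, -26.4, 0], [0, 0, 6], 0]]'

```text
time_s: 19.25
ee_pos: [0.5395, 0.0641, 0.0984]
eef_rot: [3.141, -0.001, 1.858]
force: [-3.9, 5.3, 4.3]
grip_width: 0.0005
```

Call:
jog_arm --moves '[[[-2.8, -6.5, 0], [0, 0, 1.2], 0], [[-4.9, -13.3, 0], [0, 0, 2.4], 0], [[-6.3, -20.3, 0], [0, 0, 3.6], 0], [[-7, -27.3, 0], [0, 0, 4.8], 0], [[-6.9, -34.4, 0], [0, 0, 6], 0]]'

```text
time_s: 19.67
ee_pos: [0.5329, 0.0291, 0.0984]
eef_rot: [3.141, -0.0, 2.381]
force: [-0.8, 4.0, 2.6]
grip_width: 0.0003
```

Run:
```python
from h import *
t,s=show("pics/c8.png"); o=ctrl.get_obs(); print(o["time_s"],o["ee_pos"],o["force"],np.degrees(o["eef_rot"][2]))
print(tcp(181,53.3,136),markang(t,.1205),markang(s,.1205))
```

```text
19.7667 [0.53291897 0.02867474 0.09818956] [-0.21394016  0.49282169 -0.40774931] 136.20612719441255
[532.77016981  30.1353062 ] (330.15020918626965, 42.761329650878906) (165.5575779550703, 88.35078430175781)
```

View pics/c8.png

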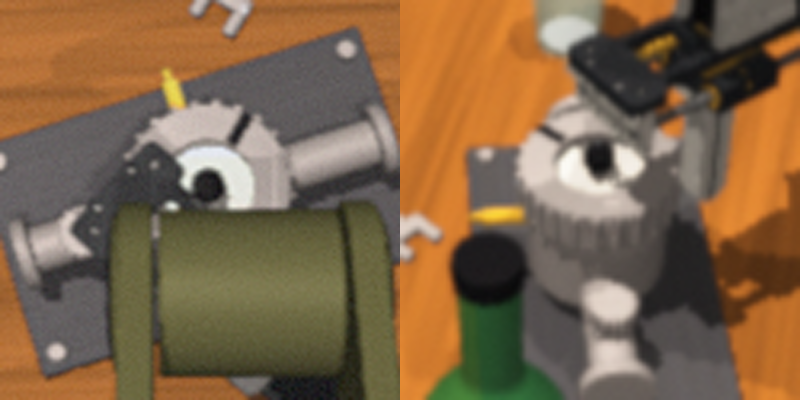

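Mark at about 330° in the top view (241,127 in the crop), clearly seen, with 46.4° to go. I'll do 30° + 10°, then look.

Call:
jog_arm --moves '[[[0.8, -7.1, 0], [0, 0, 1.2], 0], [[2.4, -14, 0], [0, 0, 2.4], 0], [[4.7, -20.7, 0], [0, 0, 3.6], 0], [[7.6, -27.2, 0], [0, 0, 4.8], 0], [[11.3, -33.3, 0], [0, 0, 6], 0]]'

```text
time_s: 20.18
ee_pos: [0.5439, -0.0036, 0.0979]
eef_rot: [3.141, -0.001, 2.901]
force: [-2.4, 3.1, 0.3]
grip_width: 0.0007
```

Call:
jog_arm --moves '[[[2.1, -2.9, 0], [0, 0, 0.6], 0], [[4.2, -5.7, 0], [0, 0, 1.2], 0], [[6.6, -8.4, 0], [0, 0, 1.8], 0], [[6.6, -8.4, 0], [0, 0, 1.8], 0]]'

```text
time_s: 20.52
ee_pos: [0.5507, -0.0122, 0.0979]
eef_rot: [-3.141, -0.001, 3.056]
force: [-2.4, -0.6, 2.5]
grip_width: 0.0003
```

Run:
```python
from h import *
t,s=show("pics/c9.png"); o=ctrl.get_obs(); print(o["time_s"],o["ee_pos"],o["force"],np.degrees(o["eef_rot"][2]))
print(tcp(220,53.3,175),markang(t,.121),markang(s,.121))
stroke(220,175,53.3,2,1)
```

```text
20.6167 [ 0.55063491 -0.0118983   0.09789546] [-1.10937286 -1.18121412  0.74706027] 174.93259694068539
[550.61082681 -11.51576738] (172.6210761399857, 37.98222732543945) (6.039456166044897, 88.7943344116211)
th 220 -> [[np.float64(1.6), np.float64(-1.7)], [np.float64(3.3), np.float64(-3.4)], [np.float64(5.1), np.float64(-5.0)], [np.float64(6.9), np.float64(-6.5)], [np.float64(8.7), np.float64(-8.0)]]
```

View pics/c9.png

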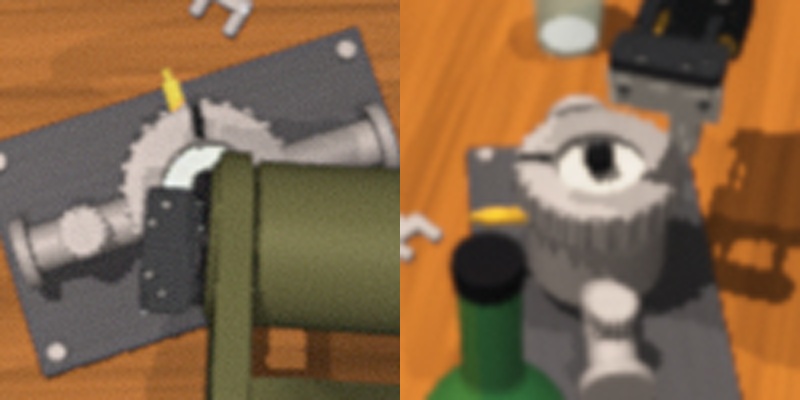

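The mark is at about (199,123) in the top crop, just short of the pointer. I'll restrict the angle search to that sector, away from the dark gripper.

```bash
cat >> h.py <<'E'
def marklocal(c,z,lo=-25,hi=45,C=C0):
    A=np.arange(lo,hi,.5); g=c.im.max(2).astype(np.float32); out=[]
    for r in(.034,.037,.040,.043,.046,.049):
        P=np.array([c.px([C[0]+r*np.cos(a),C[1]+r*np.sin(a),z]) for a in np.radians(A)],np.float32)
        v=cv2.remap(g,P[:,0].copy(),P[:,1].copy(),1)[:,0]
        w=np.clip(0.75*np.median(v)-v,0,None); i=v.argmin(); w[np.abs(A-A[i])>12]=0; out.append((A*w).sum()/max(w.sum(),1e-6))
    return np.round(out,1), round(float(np.median(out)),2)
E
python3 - <<'E'
from h import *
t,s=Cam("top"),Cam("side")
for C in (C0,np.array([.6005,.0345])+[.001,0],C0+[0,.001]): print(marklocal(t,.121,C=C),marklocal(s,.121,C=C))
E
```

```text
(array([8. , 7.9, 7.4, 7.4, 7.9, 7.9]), 7.89) (array([5.4, 5.4, 5.4, 5.7, 6.2, 6.5]), 5.55)
(array([8.2, 7.9, 7.5, 7.8, 8. , 8.2]), 8.0) (array([5.5, 5.5, 5.5, 6. , 6.5, 6.7]), 5.76)
(array([6.3, 6.3, 5.9, 6. , 6.7, 6.8]), 6.32) (array([3.7, 3.9, 3.9, 4.3, 5. , 5.4]), 4.12)
```

Call:
jog_arm --moves '[[[1.6, -1.7, 0], [0, 0, 0.4], 0], [[3.3, -3.4, 0], [0, 0, 0.8], 0], [[5.1, -5, 0], [0, 0, 1.2], 0], [[6, -5.7, 0], [0, 0, 1.4], 0], [[6, -5.7, 0], [0, 0, 1.4], 0]]'

```text
time_s: 21.13
ee_pos: [0.5566, -0.0172, 0.0979]
eef_rot: [3.142, -0.0, -3.104]
force: [-2.9, 0.3, 0.9]
grip_width: 0.0008
```

Run:
```python
from h import *
t,s=show("pics/c10.png"); o=ctrl.get_obs(); print(o["time_s"],o["ee_pos"],o["force"],np.degrees(o["eef_rot"][2]),tcp(227,53.3,182))
print(marklocal(t,.121),marklocal(s,.121))
```

```text
21.2333 [ 0.55651505 -0.0171527   0.0978683 ] [-3.26852917  0.54809018  1.17324808] -177.8853228199913 [556.5906045  -17.25273361]
(array([13.9, 13.8, 13.8, 14. , 14.2, 14.3]), 13.97) (array([11. , 11. , 11.3, 11.5, 11.5, 12.2]), 11.39)
```

View pics/c10.png

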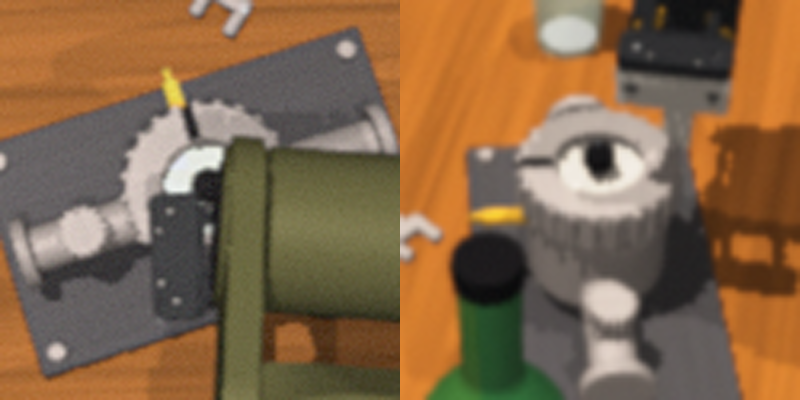

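The mark is now at about 14.0° (top) against the pointer's 16.5°. I'll back clear for an unobstructed measurement before the last 2–3°.

Call:
jog_arm --moves '[[[-5, -5.5, 0], [0, 0, 0], 0], [[-10, -11, 0], [0, 0, 0], 0], [[-45, -15, 0], [0, 0, 0], 0], [[-80, -15, 10], [0, 0, 0], 0], [[-110, -15, 20], [0, 0, 0], 0]]'

```text
time_s: 21.65
ee_pos: [0.4442, -0.0327, 0.1173]
eef_rot: [3.141, -0.001, -3.104]
force: [-0.4, -0.9, 0.8]
grip_width: 0.0006
```

Run:
```python
from h import *
t,s=show("pics/c11.png"); o=ctrl.get_obs(); print(o["time_s"],o["ee_pos"])
for c,near,nearp,n in((t,(300,218),(289,188),"top"),(s,(290,193),(264,204),"side")):
    hsv=cv2.cvtColor(c.im,cv2.COLOR_RGB2HSV)
    w=blob((hsv[...,2]>190)&(hsv[...,1]<45),near,20)
    k=max(cv2.findContours(w.astype(np.uint8),0,2)[0],key=cv2.contourArea); e=cv2.fitEllipse(cv2.convexHull(k))
    C=c.plane(e[0],.121)[:2]
    y=blob((hsv[...,0]>20)&(hsv[...,0]<32)&(hsv[...,1]>150)&(hsv[...,2]>130),nearp,15)
    ys,xs=np.nonzero(y); P=np.array([c.plane(p,.078)[:2] for p in zip(xs,ys)])
    for CC in (C,C0): 
        d=P.mean(0)-CC; print(n,e,CC,"pointer",np.degrees(np.arctan2(d[1],d[0])),np.hypot(*(P-CC).T).max(),"mark",marklocal(c,.121,C=CC))
```

```text
21.75 [ 0.44409225 -0.03264605  0.1192164 ]
top ((299.2481994628906, 217.96240234375), (49.58966827392578, 50.89745330810547), 148.03355407714844) [0.6003991  0.03546422] pointer 15.966056572579705 0.08436694968768585 mark (array([12.8, 12.8, 12.9, 13. , 13. , 13.2]), 12.93)
top ((299.2481994628906, 217.96240234375), (49.58966827392578, 50.89745330810547), 148.03355407714844) [0.6005 0.0345] pointer 16.727147693538658 0.08455272336190217 mark (array([14.4, 14.3, 14.3, 14.3, 14.2, 14.3]), 14.29)
side ((289.16571044921875, 190.4591522216797), (26.350847244262695, 38.869110107421875), 91.88052368164062) [0.60089628 0.03625831] pointer 14.345727292870272 0.07705990411626916 mark (array([ 9.4,  9.5,  9.9, 10. , 10. , 10.7]), 9.95)
side ((289.16571044921875, 190.4591522216797), (26.350847244262695, 38.869110107421875), 91.88052368164062) [0.6005 0.0345] pointer 15.698090252772944 0.07787759660917459 mark (array([12.1, 12.1, 12.2, 12.3, 12. , 12.3]), 12.18)
```

View pics/c11.png

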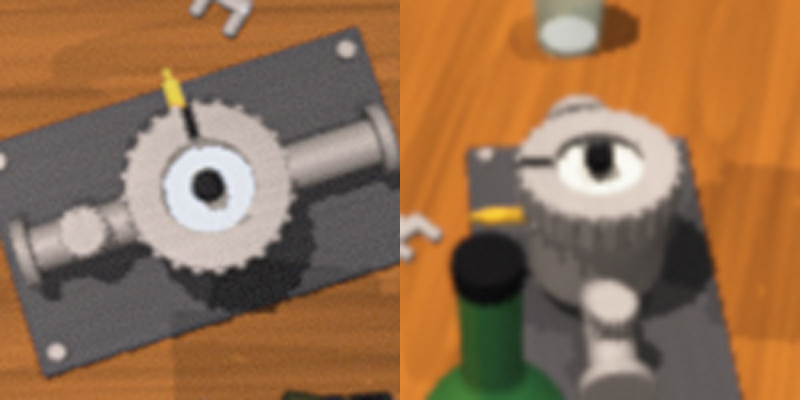

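In a clear view the mark is 2.4–3.0° short of the pointer (top), or 3.5–4.4° by the more oblique side view. I'll go back into the same valley and push about 2.8° more.

Call:
jog_arm --moves '[[[30, 0, -10], [0, 0, 0], 0], [[65, 0, -20], [0, 0, 0], 0], [[85, 2, -20], [0, 0, 0], 0], [[97, 6, -20], [0, 0, 0], 0], [[103, 12.5, -20], [0, 0, 0], 0]]'

```text
time_s: 22.17
ee_pos: [0.5511, -0.0202, 0.0974]
eef_rot: [-3.141, 0.0, -3.104]
force: [-0.7, 0.0, 1.1]
grip_width: 0.0005
```

Call:
jog_arm --moves '[[[4.4, 4.9, 0], [0, 0, 0], 0], [[5.7, 3.7, 0], [0, 0, 0], 0], [[7, 2.5, 0], [0, 0, 0], 0], [[8.2, 1.2, 0], [0, 0, 0.3], 0], [[8.2, 1.2, 0], [0, 0, 0.3], 0]]'

```text
time_s: 22.58
ee_pos: [0.5573, -0.0188, 0.098]
eef_rot: [3.141, -0.001, -3.076]
force: [-2.0, 0.6, -0.4]
grip_width: 0.0007
```

Run:
```python
from h import *
t,s=Cam("top"),Cam("side"); o=ctrl.get_obs(); print(o["time_s"],o["ee_pos"],o["force"],np.degrees(o["eef_rot"][2]))
print(marklocal(t,.121),marklocal(s,.121))
```

```text
22.6833 [ 0.55735995 -0.01870267  0.09801648] [-3.03491627  0.20215426 -0.59810763] -176.3405629491491
(array([14.6, 14.6, 14.6, 14.5, 14.9, 14.7]), 14.61) (array([11.3, 11.1, 11.8, 12.4, 12.5, 12.9]), 12.14)
```

Call:
jog_arm --moves '[[[1, -0.9, 0], [0, 0, 0.2], 0], [[1.8, -1.7, 0], [0, 0, 0.4], 0], [[1.8, -1.7, 0], [0, 0, 0.4], 0], [[1.8, -1.7, 0], [0, 0, 0.4], 0]]'

```text
time_s: 23.02
ee_pos: [0.5596, -0.0204, 0.0979]
eef_rot: [-3.141, -0.0, -3.042]
force: [-3.8, -0.0, 1.2]
grip_width: 0.0007
```

Run:
```python
from h import *
t,s=show("pics/c12.png"); o=ctrl.get_obs(); print(o["time_s"],o["ee_pos"],o["force"],np.degrees(o["eef_rot"][2]))
print(marklocal(t,.121),marklocal(s,.121))
```

```text
23.1167 [ 0.55960384 -0.02035598  0.09795049] [-3.99953527 -0.2172896   1.05646614] -174.30530296473776
(array([17. , 16.8, 17.2, 17. , 17.2, 17. ]), 17.04) (array([13.3, 13.7, 14. , 14.5, 15.3, 15.7]), 14.23)
```

Call:
jog_arm --moves '[[[-6, -5, 0], [0, 0, 0], 0], [[-12, -11, 0], [0, 0, 0], 0], [[-45, -15, 0], [0, 0, 0], 0], [[-85, -15, 15], [0, 0, 0], 0], [[-120, -15, 40], [0, 0, 0], 0]]'

```text
time_s: 23.53
ee_pos: [0.4383, -0.0355, 0.1347]
eef_rot: [3.141, -0.004, -3.043]
force: [-0.4, 0.1, 1.4]
grip_width: 0.0007
```

Run:
```python
from h import *
t,s=show("pics/c13.png"); o=ctrl.get_obs(); print(o["time_s"],o["ee_pos"])
for c,near,nearp,n in((t,(300,218),(289,188),"top"),(s,(290,193),(264,204),"side")):
    hsv=cv2.cvtColor(c.im,cv2.COLOR_RGB2HSV)
    y=blob((hsv[...,0]>20)&(hsv[...,0]<32)&(hsv[...,1]>150)&(hsv[...,2]>130),nearp,15)
    ys,xs=np.nonzero(y); P=np.array([c.plane(p,.078)[:2] for p in zip(xs,ys)])
    w=blob((hsv[...,2]>205)&(hsv[...,1]<40)&(cv2.cvtColor(c.im,cv2.COLOR_RGB2HSV)[...,0]>60),near,20)
    CCs=[C0]
    if w is not None:
        k=max(cv2.findContours(w.astype(np.uint8),0,2)[0],key=cv2.contourArea); e=cv2.fitEllipse(cv2.convexHull(k)); print(e); CCs.append(c.plane(e[0],.121)[:2])
    for CC in CCs:
        d=P.mean(0)-CC; print(n,CC,"pointer",np.degrees(np.arctan2(d[1],d[0])),"mark",marklocal(c,.121,C=CC))
t.im; 
cv2.imwrite("pics/c14.png",np.hstack([cv2.resize(t.im,(400,300)),cv2.resize(s.im,(400,300))])[:,:,::-1])
```

```text
23.6333 [ 0.43965109 -0.0357491   0.14001365]
((299.9073486328125, 218.7784881591797), (26.215715408325195, 27.96958351135254), 83.01415252685547)
top [0.6005 0.0345] pointer 16.95541977259359 mark (array([17.4, 17. , 17.3, 17.1, 17.2, 17.1]), 17.14)
top [0.59873293 0.03419713] pointer 16.77904429634978 mark (array([17. , 16.9, 16.8, 16.9, 16.8, 16.9]), 16.89)
side [0.6005 0.0345] pointer 15.695161935226936 mark (array([14.3, 14.5, 14.3, 14.6, 15.4, 15.8]), 14.52)
```

View pics/c13.png

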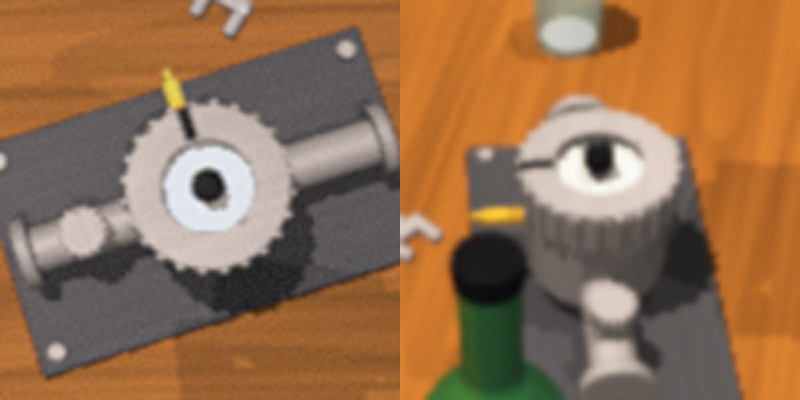

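View pics/c14.png

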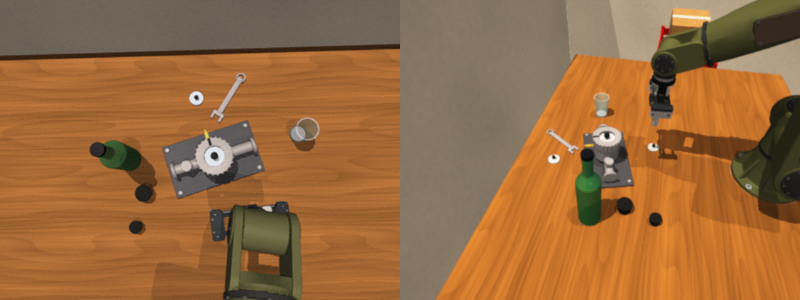

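Mark and pointer are in line: 16.9–17.1° against 16.8–17.0° in the top view. The other items look undisturbed. I'll let the arm settle, then hand in.

Call:
jog_arm --moves '[[[-10, 0, 20], [0, 0, 0], 0], [[-20, 0, 40], [0, 0, 0], 0], [[-20, 0, 40], [0, 0, 0], 0], [[-20, 0, 40], [0, 0, 0], 0], [[-20, 0, 40], [0, 0, 0], 0]]'

```text
time_s: 24.05
ee_pos: [0.4218, -0.0354, 0.1757]
eef_rot: [3.141, -0.0, -3.042]
force: [-1.1, 0.6, 0.4]
grip_width: 0.0005
```

Run:
```python
from h import *
t=Cam("top"); o=ctrl.get_obs(); print(o["time_s"],o["force"],np.abs(o["joint_vel"]).max(),marklocal(t,.121))
r=cv2.absdiff(cv2.imread("pics/top0.png")[:,:,::-1].copy(),t.im).max(2)[80:300,120:460]; m=cv2.morphologyEx((r>60).astype(np.uint8),cv2.MORPH_OPEN,np.ones((3,3)))
n,l,st,ce=cv2.connectedComponentsWithStats(m); print([(st[i,4],np.round(ce[i]+[120,80])) for i in range(1,n) if st[i,4]>8])
print(ctrl.hand_in())
```

```text
24.1 [ 0.40069955  0.24089104 -0.50995626] 0.007608996740449152 (array([17.4, 17.1, 17.3, 17. , 17.3, 17. ]), 17.18)
[(np.int32(35), array([293., 199.])), (np.int32(49), array([279., 220.])), (np.int32(83), array([401., 297.]))]
the job is handed in; nothing more can be done
None
```

I unscrewed the ring anticlockwise by about 643°, using a corner of the closed fingers in the rib valleys over three strokes plus a final 3° nudge. The black mark came round to the pointer for the second time. I stopped there, moved the arm clear and handed in at 24.1 s. The highest wrist force I saw was about 15 N.

- **Alignment:** in the clear top view the mark is at about 17.0° and the pointer at about 16.8°, so they are in line within about 0.5°. The more oblique side view disagrees slightly and puts the mark about 1° short.
- **Lap count:** it comes from checking the mark in pictures along the way, at 94°, 161°, 311°, 10°, 160°, 184°, 330° and 17°. On the two side-view readings at 160° and 184°, the measured values were about 4° lower, at 156° and 180°.
- **Nothing else disturbed:** comparing the first and last top pictures, only the mark's old and new positions and a patch near the arm changed. No change showed at the cover, vent cap, bottle, tumbler, bung or wrench. The vent cap's angle I could only judge from the picture; the plan kept the fingertip about 20 mm above it.

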